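# Find the case that rattles and hold it out over the free hand-over tray

## Robot

A 7-joint arm with a two-finger parallel gripper is mounted at the origin on the work surface. World frame = base frame: x ahead of the robot, y to its left, z up, the work surface at z = 0. Lengths are in m, angles in rad, forces in N, time in s.
With the tool pointing down it reaches from about 0.425 to 0.875 m from the base axis. Payload 4.7 kg.
Tool frame: the origin (TCP) lies at the very end of the fingers, on their centre line; the grasp point (between the pads) lies 19 mm behind it; z points along the fingers, y is the line along which they close (so a half turn about z gives the same grasp; the last joint's range is limited). The gripper opens to 87 mm and grips with 3 to 60 N. Pads are 19 mm wide; open, the fingers measure 117 mm over their backs; the gripper's body (75 mm by 190 mm) begins 51 mm behind the grasp point.
Start: joints at [1.267, 0.321, -0.07, 1.45, 0.023, 1.371, -0.057], TCP at [0.203, -0.617, 0.223] pointing down, gripper open.
Joint ranges: [-2.86, 2.86], [-0.3, 2.09], [-1.38, 1.24], [0.06, 2.45], [-1.56, 4.7], [0.09, 2.05], [-2.69, 2.69]. Speed limits (rad/s): [2.57, 2.57, 3.14, 3.14, 3.14, 3.14, 3.14].

## Interface

Orientations are given as a unit quaternion [x, y, z, w].
In Python, from station import env, viewer gives the robot as it stands.
- The arm moves only by the shell command python3 -m jog 'ROWS' [OPENING] [FORCE]. ROWS is JSON, one flat list of numbers, 6 for each row, row after row: the shift along the world's x, y, z in m, then the turn, a rotation vector about the world's x, y, z in degrees. A call has exactly 5 rows; each row is the pose to reach, as a shift and turn from the pose commanded when the call began; what a row does not reach only later rows make up. A row lasts 1/10 s, in which the tool goes at most 50 mm and 8.59 degrees, less where a joint would pass 70% of its speed; a pose out of reach is approached as far as the arm can. A call with a gripper value outside its range is refused whole. OPENING is the finger opening in m, from 0 to 0.087, set as the call begins (- or left out, the last holds). The fingers move at their own pace and stop on an object; FORCE is the grip in N (left out, the last holds). Time passes only in rows, so rows that repeat a pose let the fingers close, or fill a call up. It gives the time, the measured TCP pose, the force, the opening and the grip force at its end, in the units of the state.
- env.read_state(): the state, without advancing time (a new reading comes with each control period).
- viewer.grab_frame(name): name is "scene" or "top" or "wrist"; returns a dict with "pixels" (384x512x3 uint8, red, green, blue), "intrinsics" (3x3 intrinsics, pixels), "origin" and "rotation" of the camera in the world. Camera axes: x right, y down, z forward; pixel columns grow to the right and rows downward; lengths in m; the calibration is good to about 2 mm. A picture is of the moment at which its call begins. There is no depth.
- env.finish_job(): hands the job in; it is judged then, once.
Trained networks look in the newest picture that a camera, given by its name, has taken for a name from the list of things; names that differ only in an ending like _2 or _b are one class to them, and where a whole thing is asked for, a point or a joint stands for the part that bears it (a point fixed in the world has none). Each returns a list of dicts, best first, with "score" (0 to 1); they miss things now and then, are a little off and sometimes report something else, mostly with a low value. They report only what shows in the picture. A call takes as long as a camera call. They do not tell look-alikes from the thing itself.
- viewer.look_for(camera, thing): "point" ([x, y, z] in m, in the coordinates of the camera as it stood for that picture, good to about 4 mm: the middle of the surface that is visible of it).
- viewer.masks_of(camera, thing): "region" (384x512 bool, what is visible of it).
- viewer.place_of(camera, thing): "point" ([x, y, z] in m, in the coordinates of the camera as it stood for that picture, good to about 4 mm: a listed point, or the origin of a listed thing).
The state is a dict: "t": time; "joints": joint angles; "qd": joint speeds; "joint_efforts": joint torques, N m; "tcp_pos": TCP position; "tool_rot": TCP orientation; "wrist_force": force on the tool from outside, world axes, zero at the start; "torque": the same for the moment, N m; "grip_width": finger opening in m; "finger_force": force on a finger pad.
Only numpy, scipy, OpenCV 4.12 (cv2) and the standard library are available. Lean on these libraries where they do the work, as an engineer would, in place of code of your own. Each camera call takes 0.05 s, during which the arm holds its last target. There are 200 camera calls.

## Task

One of the three blue parts cases has a part loose inside: lift the cases one at a time by the grip, shake each briskly back and forth above its place, and stand a quiet one upright again where it was, until you have found and shaken the one that rattles. Look which hand-over tray is free (it has only the yellow order slip in it, the other is taken by a parcel) and hold the rattling case level over the middle of the free tray, clear of it by at least 10 cm; finish while holding it there still in the gripper, do not put it down. Never carry a quiet case to the free tray, and leave the parcel, jar, tape and paper where they are.

Things in the scene. Friction and masses are not known exactly. Their poses are not given: they have to be found in the camera images.
- case_a_mid (a point): one of three identical sealed cases: blue box with grey lid, 110 x 110 x 65 high; a solid black grip rib stands on the middle of the lid, 70 long (along the case's x) x 18 thick (along y) x 28 high; whole height 93. This point: its centre, 46 above the underside; the middle of the rib is 32 above this point. z up. 0.55 to 0.7 kg
- case_b_mid (a point): one of three identical sealed cases: blue box with grey lid, 110 x 110 x 65 high; a solid black grip rib stands on the middle of the lid, 70 long (along the case's x) x 18 thick (along y) x 28 high; whole height 93. This point: its centre, 46 above the underside; the middle of the rib is 32 above this point. z up. 0.55 to 0.7 kg
- case_c_mid (a point): one of three identical sealed cases: blue box with grey lid, 110 x 110 x 65 high; a solid black grip rib stands on the middle of the lid, 70 long (along the case's x) x 18 thick (along y) x 28 high; whole height 93. This point: its centre, 46 above the underside; the middle of the rib is 32 above this point. z up. 0.55 to 0.7 kg
- case_a: the same case as point case_a_mid; origin: centre of its underside. Two cases are packed tight and quiet; one of the three, a different one each time, hides a loose 0.37 kg steel ball ('loose_part', never reported) that rolls 27 either way: it knocks when shaken, and after a tilt of 0.3 rad and back it stays at that side (0.1 N m). Weight and looks do not tell
- case_b: the same case as point case_b_mid; origin: centre of its underside. Two cases are packed tight and quiet; one of the three, a different one each time, hides a loose 0.37 kg steel ball ('loose_part', never reported) that rolls 27 either way: it knocks when shaken, and after a tilt of 0.3 rad and back it stays at that side (0.1 N m). Weight and looks do not tell
- case_c: the same case as point case_c_mid; origin: centre of its underside. Two cases are packed tight and quiet; one of the three, a different one each time, hides a loose 0.37 kg steel ball ('loose_part', never reported) that rolls 27 either way: it knocks when shaken, and after a tilt of 0.3 rad and back it stays at that side (0.1 N m). Weight and looks do not tell
- slip_mid (a point): middle of the yellow order slip, 80 x 110, 2 thick, that lies in the middle of the free tray, 6 above the table. Both trays are white, 150 (x) x 180 (y) x 18 high and fixed to the table, one to the left, one to the right, beyond the cases
- jar: closed jar with orange cap, 60 across, 85 high, between the trays; leave alone. Origin under its centre
- tape: roll of brown tape lying flat, 96 across, 45 high, left end of the work; leave alone. Origin under its centre
- ream: block of white paper 120 x 90 x 40 high, right end of the work; leave alone. Origin under its centre
- parcel: brown cardboard parcel 85 x 110 x 55 high that fills the taken tray; leave alone. Origin under its centre, 4 above the table
There are look-alikes about, which are no part of the job. What is shaped like the case_a but orange or pink is not meant.

How it is judged:
On the way, in this order (a step that is already met when the one before it is completed fails the run):
1. the rattling case is lifted off the table and moves briskly near its place (((distance between loose_part and case_a_mid below 0.065 m and height (world z) of case_a_mid above 0.075 m and distance of case_a_mid from where it was at the start of the episode below 0.17 m and (linear speed of case_a above 0.1 m/s or angular speed of case_a above 0.5 rad/s)) or (distance between loose_part and case_b_mid below 0.065 m and height (world z) of case_b_mid above 0.075 m and distance of case_b_mid from where it was at the start of the episode below 0.17 m and (linear speed of case_b above 0.1 m/s or angular speed of case_b above 0.5 rad/s)) or (distance between loose_part and case_c_mid below 0.065 m and height (world z) of case_c_mid above 0.075 m and distance of case_c_mid from where it was at the start of the episode below 0.17 m and (linear speed of case_c above 0.1 m/s or angular speed of case_c above 0.5 rad/s)))).
2. it halts or turns round, still lifted near its place (((distance between loose_part and case_a_mid below 0.065 m and height (world z) of case_a_mid above 0.075 m and distance of case_a_mid from where it was at the start of the episode below 0.17 m and linear speed of case_a below 0.05 m/s and angular speed of case_a below 0.35 rad/s) or (distance between loose_part and case_b_mid below 0.065 m and height (world z) of case_b_mid above 0.075 m and distance of case_b_mid from where it was at the start of the episode below 0.17 m and linear speed of case_b below 0.05 m/s and angular speed of case_b below 0.35 rad/s) or (distance between loose_part and case_c_mid below 0.065 m and height (world z) of case_c_mid above 0.075 m and distance of case_c_mid from where it was at the start of the episode below 0.17 m and linear speed of case_c below 0.05 m/s and angular speed of case_c below 0.35 rad/s))).
3. it moves briskly again (a shake) (((distance between loose_part and case_a_mid below 0.065 m and height (world z) of case_a_mid above 0.075 m and distance of case_a_mid from where it was at the start of the episode below 0.17 m and (linear speed of case_a above 0.1 m/s or angular speed of case_a above 0.5 rad/s)) or (distance between loose_part and case_b_mid below 0.065 m and height (world z) of case_b_mid above 0.075 m and distance of case_b_mid from where it was at the start of the episode below 0.17 m and (linear speed of case_b above 0.1 m/s or angular speed of case_b above 0.5 rad/s)) or (distance between loose_part and case_c_mid below 0.065 m and height (world z) of case_c_mid above 0.075 m and distance of case_c_mid from where it was at the start of the episode below 0.17 m and (linear speed of case_c above 0.1 m/s or angular speed of case_c above 0.5 rad/s)))).
4. it halts or turns round (((distance between loose_part and case_a_mid below 0.065 m and height (world z) of case_a_mid above 0.075 m and distance of case_a_mid from where it was at the start of the episode below 0.17 m and linear speed of case_a below 0.05 m/s and angular speed of case_a below 0.35 rad/s) or (distance between loose_part and case_b_mid below 0.065 m and height (world z) of case_b_mid above 0.075 m and distance of case_b_mid from where it was at the start of the episode below 0.17 m and linear speed of case_b below 0.05 m/s and angular speed of case_b below 0.35 rad/s) or (distance between loose_part and case_c_mid below 0.065 m and height (world z) of case_c_mid above 0.075 m and distance of case_c_mid from where it was at the start of the episode below 0.17 m and linear speed of case_c below 0.05 m/s and angular speed of case_c below 0.35 rad/s))).
5. it moves briskly once more (the shake back) (((distance between loose_part and case_a_mid below 0.065 m and height (world z) of case_a_mid above 0.075 m and distance of case_a_mid from where it was at the start of the episode below 0.17 m and (linear speed of case_a above 0.1 m/s or angular speed of case_a above 0.5 rad/s)) or (distance between loose_part and case_b_mid below 0.065 m and height (world z) of case_b_mid above 0.075 m and distance of case_b_mid from where it was at the start of the episode below 0.17 m and (linear speed of case_b above 0.1 m/s or angular speed of case_b above 0.5 rad/s)) or (distance between loose_part and case_c_mid below 0.065 m and height (world z) of case_c_mid above 0.075 m and distance of case_c_mid from where it was at the start of the episode below 0.17 m and (linear speed of case_c above 0.1 m/s or angular speed of case_c above 0.5 rad/s)))).
At the end, for the whole second after the job is handed in: rattling case held in the fingers, still, level within 0.2 rad, its centre within 50 mm of the slip horizontally and over 155 mm above the table; quiet cases upright on the table within 80 mm of their starts; parcel, jar, tape, paper within 30 mm of theirs (((distance between loose_part and case_a_mid below 0.065 m and horizontal distance between case_a_mid and slip_mid below 0.05 m and height (world z) of case_a_mid above 0.155 m and angle between case_a_mid's own z axis and vertical below 0.2 rad and linear speed of case_a below 0.05 m/s and contact force between case_a and the fingers above 2 N and (height (world z) of case_b_mid below 0.055 m and angle between case_b_mid's own z axis and vertical below 0.12 rad and distance of case_b_mid from where it was at the start of the episode below 0.08 m and linear speed of case_b below 0.03 m/s) and (height (world z) of case_c_mid below 0.055 m and angle between case_c_mid's own z axis and vertical below 0.12 rad and distance of case_c_mid from where it was at the start of the episode below 0.08 m and linear speed of case_c below 0.03 m/s)) or (distance between loose_part and case_b_mid below 0.065 m and horizontal distance between case_b_mid and slip_mid below 0.05 m and height (world z) of case_b_mid above 0.155 m and angle between case_b_mid's own z axis and vertical below 0.2 rad and linear speed of case_b below 0.05 m/s and contact force between case_b and the fingers above 2 N and (height (world z) of case_a_mid below 0.055 m and angle between case_a_mid's own z axis and vertical below 0.12 rad and distance of case_a_mid from where it was at the start of the episode below 0.08 m and linear speed of case_a below 0.03 m/s) and (height (world z) of case_c_mid below 0.055 m and angle between case_c_mid's own z axis and vertical below 0.12 rad and distance of case_c_mid from where it was at the start of the episode below 0.08 m and linear speed of case_c below 0.03 m/s)) or (distance between loose_part and case_c_mid below 0.065 m and horizontal distance between case_c_mid and slip_mid below 0.05 m and height (world z) of case_c_mid above 0.155 m and angle between case_c_mid's own z axis and vertical below 0.2 rad and linear speed of case_c below 0.05 m/s and contact force between case_c and the fingers above 2 N and (height (world z) of case_a_mid below 0.055 m and angle between case_a_mid's own z axis and vertical below 0.12 rad and distance of case_a_mid from where it was at the start of the episode below 0.08 m and linear speed of case_a below 0.03 m/s) and (height (world z) of case_b_mid below 0.055 m and angle between case_b_mid's own z axis and vertical below 0.12 rad and distance of case_b_mid from where it was at the start of the episode below 0.08 m and linear speed of case_b below 0.03 m/s))) and distance of each of jar, tape, ream, parcel from where it was at the start of the episode below 0.03 m); the arm keeps its last pose, push and grip.
It fails at once if a quiet case is carried to the free tray ((not (distance between loose_part and case_a_mid below 0.065 m) and horizontal distance between case_a_mid and slip_mid below 0.07 m) or (not (distance between loose_part and case_b_mid below 0.065 m) and horizontal distance between case_b_mid and slip_mid below 0.07 m) or (not (distance between loose_part and case_c_mid below 0.065 m) and horizontal distance between case_c_mid and slip_mid below 0.07 m)).
It fails at once if a bystander (parcel, jar, tape, paper) is pushed more than 30 mm (distance of any of jar, tape, ream, parcel from where it was at the start of the episode above 0.03 m).
It also fails if it takes over 72 s, if anything falls off the work surface, if the arm or the gripper's body presses on something with over 40 N, if the wrist force passes 120 N, or if a joint passes its speed limit or range.

## Working session

There is one attempt and no reset: what is moved stays moved. The work goes in short steps, Python scripts to look and compute and a shell command to move; the robot and the scene stay as the last step left them, time stands still between calls to the robot, and variables do not carry over. Pictures are saved under pics/ and viewed, at most 10 in all, crops included, and the job is handed in when it is done.

```bash
mkdir -p pics; cat > h.py <<'E'
from station import env, viewer
import numpy as np, cv2
def grab(c,name=None):
    f=viewer.grab_frame(c)
    if name: cv2.imwrite(f'pics/{name}.png',cv2.cvtColor(f['pixels'],cv2.COLOR_RGB2BGR))
    return f
def w(f,p): return np.array(f['origin'])+np.array(f['rotation'])@np.array(p)
def px(f,p):
    q=np.array(f['intrinsics'])@np.array(p); return (q[:2]/q[2]).round()
def places(c,f,things,fn='place_of'):
    for t in things:
        for d in getattr(viewer,fn)(c,t):
            print(c,t,round(d['score'],2),w(f,d['point']).round(3),px(f,d['point']))
E
python3 - <<'E'
from h import *
for c in ('top','scene'):
    f=grab(c,c+'0')
    places(c,f,['case_a_mid','slip_mid','parcel']+(['jar','tape','ream'] if c=='top' else []))
s=env.read_state(); print(s)
E
```

```text
Traceback (most recent call last):
  File "h.py", line 13, in places
    print(c,t,round(d['score'],2),w(f,d['point']).round(3),px(f,d['point']))
                                  ~^^^^^^^^^^^^^^
  File "h.py", line 7, in w
    def w(f,p): return np.array(f['origin'])+np.array(f['rotation'])@np.array(p)
                                             ~~~~~~~~~~~~~~~~~~~~~~~^~~~~~~~~~~~
ValueError: matmul: Input operand 1 has a mismatch in its core dimension 0, with gufunc signature (n?,k),(k,m?)->(n?,m?) (size 3 is different from 4)
```

View pics/top0.png

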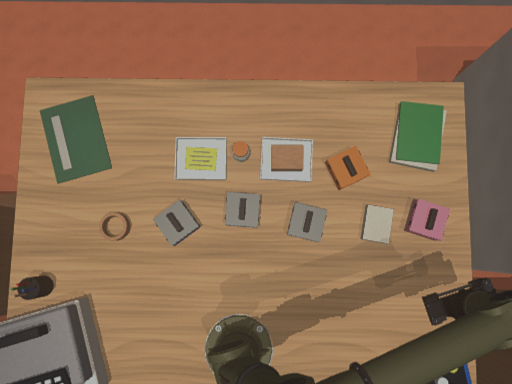

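The top view shows three grey-lidded blue cases at about (177,222), (242,209) and (307,221). The slip is in the left tray at (201,158) and the parcel in the right tray at (287,158). The rotation is given as a quaternion, so I'll fix the helper.

```bash
sed -i 's/^import numpy.*/&\nfrom scipy.spatial.transform import Rotation as R/; s/np.array(f\[.rotation.\])@np.array(p)/R.from_quat(f["rotation"]).apply(p)/' h.py
python3 - <<'E'
from h import *
for c in ('top','scene'):
    f=grab(c,c+'1')
    places(c,f,['case_a_mid','slip_mid','parcel']+(['jar','tape','ream'] if c=='top' else []))
    if c=='top':
        # rib orientation: dark pixels close to each case
        g=f['pixels'].max(2)
        for u,v in ((177,222),(242,209),(307,221)):
            p=g[v-14:v+15,u-14:u+15]; m=(p<60).astype(np.uint8)
            n,l,st,ce=cv2.connectedComponentsWithStats(m); k=1+st[1:,4].argmax()
            ys,xs=np.nonzero(l==k); C=np.cov(np.c_[-ys,-xs].T.astype(float)); e,V=np.linalg.eigh(C)
            print((u,v),ce[k]+[u-14,v-14],st[k,4],'rib angle in world deg (if top up=+x,left=+y)',np.degrees(np.arctan2(V[1,1],V[0,1])))
        print(R.from_quat(f['rotation']).as_matrix().round(2),f['origin'])
s=env.read_state(); print({k:np.round(v,3) for k,v in s.items()})
E
```

```text
top case_a_mid 0.83 [ 0.623 -0.363  0.043] [347. 167.]
top case_a_mid 0.71 [ 0.428 -0.223  0.05 ] [306. 223.]
top case_a_mid 0.65 [ 0.469 -0.006 -0.002] [243. 211.]
top slip_mid 0.73 [0.657 0.151 0.005] [200. 157.]
top parcel 0.93 [ 0.657 -0.152  0.005] [285. 159.]
top jar 0.7 [ 0.674  0.006 -0.002] [241. 154.]
top tape 0.98 [0.406 0.442 0.002] [115. 227.]
top ream 0.83 [ 0.428 -0.467 -0.002] [374. 224.]
(177, 222) [174.5 218.5] 2 rib angle in world deg (if top up=+x,left=+y) 45.0Traceback (most recent call last):
  File "<stdin>", line 10, in <module>
ValueError: attempt to get argmax of an empty sequence
```

```bash
python3 - <<'E'
from h import *
f=grab('top','top2')
print(R.from_quat(f['rotation']).as_matrix().round(3).tolist(),np.round(f['origin'],3))
K=np.array(f['intrinsics']);Ri=R.from_quat(f['rotation'])
def ray(u,v,z):
    d=Ri.apply(np.linalg.inv(K)@[u,v,1]); o=np.array(f['origin']); return o+d*(z-o[2])/d[2]
g=f['pixels'].max(2)
for u,v in ((175,222),(242,209),(307,221)):
    m=(g[v-13:v+14,u-13:u+14]<75).astype(np.uint8)
    n,l,st,ce=cv2.connectedComponentsWithStats(m)
    if n<2: print(g[v-13:v+14,u-13:u+14].min());continue
    k=1+st[1:,4].argmax(); c=ce[k]+[u-13,v-13]
    ys,xs=np.nonzero(l==k); P=np.array([ray(x+u-13,y+v-13,.093)[:2] for x,y in zip(xs,ys)])
    e,V=np.linalg.eigh(np.cov(P.T)); a=np.degrees(np.arctan2(V[1,1],V[0,1]))
    print(c,st[k,4],ray(*c,.09).round(3),'angle',(a+90)%180-90)
s=env.read_state(); print({k:np.round(v,3).tolist() for k,v in s.items()})
E
```

```text
[[0.014, -0.992, 0.123], [-1.0, -0.013, 0.009], [-0.007, -0.123, -0.992]] [ 0.34  -0.077  1.599]
[173.91764706 220.74117647] 85 [0.426 0.218 0.09 ] angle 40.222546531706854
[243.37142857 204.71428571] 35 [ 0.482 -0.011  0.09 ] angle 4.785168803172581
[307.65432099 220.71604938] 81 [ 0.432 -0.224  0.09 ] angle -13.816104834422731
{'t': 0.5, 'joints': [1.267, 0.321, -0.07, 1.451, 0.023, 1.371, -0.057], 'qd': [-0.0, -0.0, -0.001, -0.002, -0.0, -0.001, 0.0], 'joint_efforts': [-0.001, -49.061, -0.403, -31.246, -0.064, 0.035, 0.0], 'tcp_pos': [0.203, -0.617, 0.223], 'tool_rot': [0.987, 0.158, -0.0, 0.0], 'wrist_force': [0.092, -0.94, -0.804], 'torque': [0.04, -0.008, 0.0], 'finger_force': 0.0, 'grip_width': 0.087}
```

```bash
python3 -m jog '[0.04,0.03,0,0,0,-8, 0.08,0.07,0,0,0,-16, 0.115,0.11,0,0,0,-24, 0.14,0.15,0,0,0,-32, 0.16,0.19,0,0,0,-32]' 0.06 
python3 -m jog '[0.017,0.045,0,0,0,0, 0.034,0.09,0,0,0,0, 0.05,0.135,0,0,0,0, 0.067,0.18,0,0,0,0, 0.067,0.203,0,0,0,0]'
python3 -m jog '[0,0,0,0,0,0, 0,0,0,0,0,0, 0,0,0,0,0,0, 0,0,0,0,0,0, 0,0,0,0,0,0]'
cat >> h.py <<'E'
def rib(name=None):
    f=grab('wrist',name); places('wrist',f,['case_a_mid'])
    s=env.read_state(); t=R.from_quat(s['tool_rot']).as_matrix()
    print('tcp',np.round(s['tcp_pos'],3),'toolx deg',np.degrees(np.arctan2(t[1,0],t[0,0])).round(1),'t',s['t'],'F',np.round(s['wrist_force'],2),'T',np.round(s['torque'],3),'w',round(s['grip_width'],4))
    K=np.array(f['intrinsics']);Ri=R.from_quat(f['rotation']);o=np.array(f['origin'])
    m=(f['pixels'].max(2)<60).astype(np.uint8)
    n,l,st,ce=cv2.connectedComponentsWithStats(m)
    for k in np.argsort(-st[1:,4])[:4]+1:
        if st[k,4]<200: continue
        d=Ri.apply((np.linalg.inv(K)@np.c_[np.argwhere(l==k)[:,::-1],np.ones(st[k,4])].T).T)
        P=(o+d*((.093-o[2])/d[:,2:]))[:,:2]
        r=cv2.minAreaRect(P.astype(np.float32)*1000)
        e,V=np.linalg.eigh(np.cov(P.T)); a=np.degrees(np.arctan2(V[1,1],V[0,1]))
        print('dark',st[k,4],ce[k].round(),'centre',P.mean(0).round(3),'rect',np.round(r[0]),np.round(r[1]),'ang',((a+90)%180-90).round(1))
E
python3 -c "
from h import *
rib('w1')"
```

```text
t: 1.0
tcp_pos: [0.364, -0.427, 0.2226]
tool_rot: [0.993, -0.121, 0.0, 0.0]
wrist_force: [0.5, 0.0, 0.7]
grip_width: 0.0614
finger_force: 0.0
t: 1.5
tcp_pos: [0.4317, -0.2207, 0.2231]
tool_rot: [0.993, -0.117, 0.001, -0.0]
wrist_force: [0.6, 0.0, -0.7]
grip_width: 0.0599
finger_force: 0.0
t: 2.0
tcp_pos: [0.4291, -0.2268, 0.2225]
tool_rot: [0.993, -0.121, -0.0, -0.0]
wrist_force: [0.2, -0.5, -0.5]
grip_width: 0.06
finger_force: 0.0
wrist case_a_mid 0.96 [ 0.431 -0.223  0.049] [252. 173.]
tcp [ 0.429 -0.226  0.222] toolx deg -13.9 t 2.1 F [ 1.29 -0.15 -0.47] T [ 0.041 -0.01  -0.032] w 0.0596
dark 63019 [248. 313.] centre [ 0.271 -0.179] rect [ 278. -189.] [667. 229.] ang 76.0
dark 2070 [ 52. 191.] centre [ 0.471 -0.018] rect [470. -18.] [36. 70.] ang -5.2
dark 1172 [255. 179.] centre [ 0.433 -0.227] rect [ 432. -227.] [18. 72.] ang -12.9
dark 528 [111. 175.] centre [ 0.473 -0.084] rect [470. -85.] [12. 99.] ang -3.2
```

View pics/w1.png

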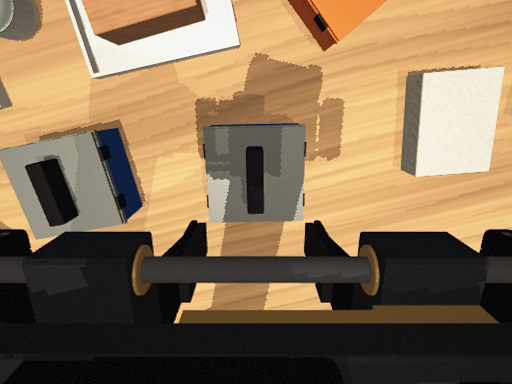

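The wrist view shows case C's rib at (255,179), which puts it at (0.432, -0.227) and 18 x 72 mm, already lined up. Next I descend, grip and lift.

```bash
python3 -m jog '[0.003,0,-0.045,0,0,1, 0.003,0,-0.09,0,0,1, 0.003,0,-0.13,0,0,1, 0.003,0,-0.154,0,0,1, 0.003,0,-0.154,0,0,1]' 
python3 -m jog '[0,0,0,0,0,0, 0,0,0,0,0,0, 0,0,0,0,0,0, 0,0,0,0,0,0, 0,0,0,0,0,0]' 0 50
python3 -m jog '[0,0,0.015,0,0,0, 0,0,0.04,0,0,0, 0,0,0.075,0,0,0, 0,0,0.09,0,0,0, 0,0,0.09,0,0,0]'
python3 -m jog '[0,0,0,0,0,0, 0,0,0,0,0,0, 0,0,0,0,0,0, 0,0,0,0,0,0, 0,0,0,0,0,0]'
python3 -c "
from h import *
rib()"; python3 -m jog -h 2>&1 | head -5
```

```text
t: 2.6
tcp_pos: [0.432, -0.2257, 0.0674]
tool_rot: [0.994, -0.112, -0.001, -0.0]
wrist_force: [-0.4, -0.0, 1.2]
grip_width: 0.0601
finger_force: 0.0
t: 3.1
tcp_pos: [0.4325, -0.2258, 0.0688]
tool_rot: [0.994, -0.111, 0.0, 0.0]
wrist_force: [-0.1, -1.0, -1.0]
grip_width: 0.028
finger_force: 0.0
t: 3.6
tcp_pos: [0.4333, -0.2262, 0.16]
tool_rot: [0.994, -0.111, 0.001, 0.001]
wrist_force: [-0.1, -0.0, -6.4]
grip_width: 0.0172
finger_force: 50.0
t: 4.1
tcp_pos: [0.4322, -0.2256, 0.158]
tool_rot: [0.994, -0.111, -0.0, -0.0]
wrist_force: [0.5, -0.7, -6.1]
grip_width: 0.0175
finger_force: 50.0
tcp [ 0.432 -0.226  0.158] toolx deg -12.8 t 4.2 F [-0.27 -0.13 -6.08] T [0.061 0.018 0.021] w 0.0171
dark 63938 [249. 307.] centre [ 0.33  -0.197] rect [ 352. -207.] [519. 222.] ang 75.6
dark 1082 [ 79. 188.] centre [ 0.475 -0.088] rect [472. -89.] [14. 97.] ang -3.3
invalid input: not JSON, or not a number
```

```bash
cat > tq.py <<'E'
from h import *
A=[];F=[]
for i in range(6):
    viewer.grab_frame('wrist'); s=env.read_state(); A.append(s['torque']); F.append(s['wrist_force'])
t=R.from_quat(s['tool_rot']); A=np.array(A)
print('TQ world',A.mean(0).round(3),'sd',A.std(0).round(3),'tool',t.inv().apply(A.mean(0)).round(3),'F',np.mean(F,0).round(2),'tcp',np.round(s['tcp_pos'],3),'t',s['t'],'w',round(s['grip_width'],4))
E
J="python3 -m jog"
python3 -m jog '[0,0,0,6.8,4.2,0, 0,0,0,13.6,8.5,0, 0,0,0,20.4,12.7,0, 0,0,0,20.4,12.7,0, 0,0,0,20.4,12.7,0]' | head -3
python3 -m jog '[0,0,0,0,0,0, 0,0,0,-6.8,-4.2,0, 0,0,0,-13.6,-8.5,0, 0,0,0,-20.4,-12.7,0, 0,0,0,-20.4,-12.7,0]' | head -3
python3 -m jog '[0,0,0,0,0,0, 0,0,0,0,0,0, 0,0,0,0,0,0, 0,0,0,0,0,0, 0,0,0,0,0,0]' | head -3
python3 tq.py
python3 -m jog '[0,0,0,-6.8,-4.2,0, 0,0,0,-13.6,-8.5,0, 0,0,0,-20.4,-12.7,0, 0,0,0,-20.4,-12.7,0, 0,0,0,-20.4,-12.7,0]' | head -3
python3 -m jog '[0,0,0,0,0,0, 0,0,0,6.8,4.2,0, 0,0,0,13.6,8.5,0, 0,0,0,20.4,12.7,0, 0,0,0,20.4,12.7,0]' | head -3
python3 -m jog '[0,0,0,0,0,0, 0,0,0,0,0,0, 0,0,0,0,0,0, 0,0,0,0,0,0, 0,0,0,0,0,0]' | head -3
python3 tq.py
```

```text
t: 4.7
tcp_pos: [0.4326, -0.2267, 0.1571]
tool_rot: [0.972, -0.11, -0.129, -0.164]
t: 5.2
tcp_pos: [0.4302, -0.2207, 0.1602]
tool_rot: [0.994, -0.108, 0.0, 0.001]
t: 5.7
tcp_pos: [0.4326, -0.2262, 0.1581]
tool_rot: [0.994, -0.112, -0.001, -0.001]
TQ world [0.068 0.042 0.003] sd [0.041 0.03  0.032] tool [ 0.057 -0.056 -0.003] F [ 0.52  0.35 -6.21] tcp [ 0.432 -0.226  0.158] t 6.0 w 0.0168
t: 6.5
tcp_pos: [0.4319, -0.2254, 0.1586]
tool_rot: [0.972, -0.109, 0.128, 0.163]
t: 7.0
tcp_pos: [0.4348, -0.2317, 0.1582]
tool_rot: [0.993, -0.115, 0.0, -0.001]
t: 7.5
tcp_pos: [0.4323, -0.2253, 0.1591]
tool_rot: [0.994, -0.111, 0.001, 0.001]
TQ world [-0.039 -0.058 -0.01 ] sd [0.028 0.031 0.019] tool [-0.025  0.065  0.01 ] F [ 0.08  0.06 -6.4 ] tcp [ 0.432 -0.226  0.159] t 7.8 w 0.0172
```

```bash
sed -i 's/range(6)/range(10)/' tq.py
echo "about case x"
python3 -m jog '[0,0,0,7.8,-1.8,0, 0,0,0,15.6,-3.6,0, 0,0,0,21.4,-5,0, 0,0,0,21.4,-5,0, 0,0,0,21.4,-5,0]' | head -1
python3 -m jog '[0,0,0,0,0,0, 0,0,0,-7.8,1.8,0, 0,0,0,-15.6,3.6,0, 0,0,0,-21.4,5,0, 0,0,0,-21.4,5,0]' | head -1
python3 -m jog '[0,0,0,0,0,0, 0,0,0,0,0,0, 0,0,0,0,0,0, 0,0,0,0,0,0, 0,0,0,0,0,0]' | head -1
python3 tq.py
python3 -m jog '[0,0,0,-7.8,1.8,0, 0,0,0,-15.6,3.6,0, 0,0,0,-21.4,5,0, 0,0,0,-21.4,5,0, 0,0,0,-21.4,5,0]' | head -1
python3 -m jog '[0,0,0,0,0,0, 0,0,0,7.8,-1.8,0, 0,0,0,15.6,-3.6,0, 0,0,0,21.4,-5,0, 0,0,0,21.4,-5,0]' | head -1
python3 -m jog '[0,0,0,0,0,0, 0,0,0,0,0,0, 0,0,0,0,0,0, 0,0,0,0,0,0, 0,0,0,0,0,0]' | head -1
python3 tq.py
echo "about case y"
python3 -m jog '[0,0,0,1.8,7.8,0, 0,0,0,3.6,15.6,0, 0,0,0,5,21.4,0, 0,0,0,5,21.4,0, 0,0,0,5,21.4,0]' | head -1
python3 -m jog '[0,0,0,0,0,0, 0,0,0,-1.8,-7.8,0, 0,0,0,-3.6,-15.6,0, 0,0,0,-5,-21.4,0, 0,0,0,-5,-21.4,0]' | head -1
python3 -m jog '[0,0,0,0,0,0, 0,0,0,0,0,0, 0,0,0,0,0,0, 0,0,0,0,0,0, 0,0,0,0,0,0]' | head -1
python3 tq.py
python3 -m jog '[0,0,0,-1.8,-7.8,0, 0,0,0,-3.6,-15.6,0, 0,0,0,-5,-21.4,0, 0,0,0,-5,-21.4,0, 0,0,0,-5,-21.4,0]' | head -1
python3 -m jog '[0,0,0,0,0,0, 0,0,0,1.8,7.8,0, 0,0,0,3.6,15.6,0, 0,0,0,5,21.4,0, 0,0,0,5,21.4,0]' | head -1
python3 -m jog '[0,0,0,0,0,0, 0,0,0,0,0,0, 0,0,0,0,0,0, 0,0,0,0,0,0, 0,0,0,0,0,0]' | head -1
python3 tq.py
```

```text
about case x
t: 8.3
t: 8.8
t: 9.3
TQ world [ 0.058 -0.084 -0.001] sd [0.031 0.031 0.037] tool [0.075 0.069 0.001] F [-0.2  -0.04 -6.14] tcp [ 0.432 -0.226  0.159] t 9.8 w 0.0168
t: 10.3
t: 10.8
t: 11.3
TQ world [-0.037 -0.064 -0.009] sd [0.031 0.036 0.03 ] tool [-0.021  0.07   0.009] F [ 0.15 -0.16 -6.24] tcp [ 0.432 -0.226  0.159] t 11.8 w 0.0169
about case y
t: 12.3
t: 12.8
t: 13.3
TQ world [-0.028  0.088  0.002] sd [0.027 0.028 0.016] tool [-0.047 -0.079 -0.002] F [-0.22  0.1  -6.47] tcp [ 0.432 -0.226  0.159] t 13.8 w 0.0169
t: 14.3
t: 14.8
t: 15.3
TQ world [-0.067 -0.042 -0.002] sd [0.025 0.019 0.03 ] tool [-0.056  0.056  0.002] F [-0.13 -0.31 -6.15] tcp [ 0.432 -0.226  0.159] t 15.8 w 0.0174
```

```bash
python3 -c "
from h import *
f=grab('scene'); p=f['pixels']
places('scene',f,['case_a_mid','slip_mid'])
cv2.imwrite('pics/s1.png',cv2.cvtColor(p,cv2.COLOR_RGB2BGR))"
```

```text
scene case_a_mid 0.9 [ 0.434 -0.226  0.116] [206. 154.]
scene case_a_mid 0.86 [ 0.616 -0.364  0.046] [162. 214.]
scene case_a_mid 0.85 [ 0.442 -0.634  0.046] [ 79. 181.]
scene case_a_mid 0.66 [0.423 0.217 0.004] [336. 170.]
scene slip_mid 0.64 [0.654 0.145 0.003] [333. 220.]
```

View pics/s1.png

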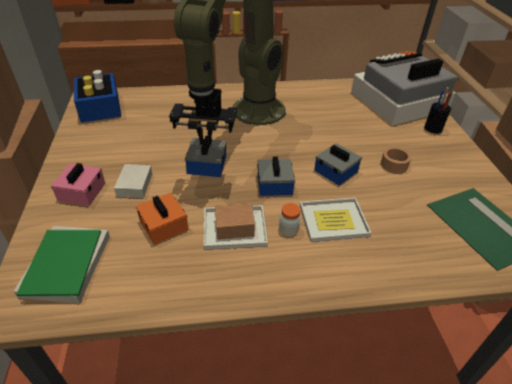

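The scene view shows case C held level at (206,154). Its centre is at z ≈ 0.116, so the fingers only caught the top of the rib because they closed late. That could let the case rock in the grip, so I'll put it down in place, regrip lower and retest.

```bash
python3 -m jog '[0,0,-0.03,0,0,0, 0,0,-0.05,0,0,0, 0,0,-0.06,0,0,0, 0,0,-0.066,0,0,0, 0,0,-0.068,0,0,0]' | sed -n '1,4p'
python3 -m jog '[0,0,0,0,0,0, 0,0,0,0,0,0, 0,0,0,0,0,0, 0,0,-0.008,0,0,0, 0,0,-0.021,0,0,0]' 0.05| sed -n '1,4p'
python3 -m jog '[0,0,0,0,0,0, 0,0,0,0,0,0, 0,0,0,0,0,0, 0,0,0,0,0,0, 0,0,0,0,0,0]' 0 60| sed -n '1,6p'
python3 -m jog '[0,0,0,0,0,0, 0,0,0,0,0,0, 0,0,0,0,0,0, 0,0,0,0,0,0, 0,0,0,0,0,0]' | sed -n '1,6p'
```

```text
t: 16.45
tcp_pos: [0.4326, -0.2258, 0.0905]
tool_rot: [0.994, -0.111, 0.0, -0.0]
wrist_force: [1.0, 0.5, -5.6]
t: 16.95
tcp_pos: [0.4336, -0.2263, 0.0702]
tool_rot: [0.994, -0.111, 0.001, 0.001]
wrist_force: [0.5, -0.4, -0.6]
t: 17.45
tcp_pos: [0.4325, -0.2272, 0.0702]
tool_rot: [0.994, -0.111, 0.0, 0.001]
wrist_force: [-1.3, -5.7, 0.5]
grip_width: 0.0179
finger_force: 6.9
t: 17.95
tcp_pos: [0.4326, -0.2264, 0.07]
tool_rot: [0.994, -0.112, 0.0, 0.0]
wrist_force: [-0.1, -5.0, 1.7]
grip_width: 0.0176
finger_force: 60.0
```

Gripped low now. Lift and retest with a single diagonal pair of tilts.

```bash
python3 -m jog '[0,0,0.015,0,0,0, 0,0,0.04,0,0,0, 0,0,0.075,0,0,0, 0,0,0.09,0,0,0, 0,0,0.09,0,0,0]' | head -1
python3 -m jog '[0,0,0,6.8,4.2,0, 0,0,0,13.6,8.5,0, 0,0,0,20.4,12.7,0, 0,0,0,20.4,12.7,0, 0,0,0,20.4,12.7,0]' | head -3
python3 -m jog '[0,0,0,0,0,0, 0,0,0,-6.8,-4.2,0, 0,0,0,-13.6,-8.5,0, 0,0,0,-20.4,-12.7,0, 0,0,0,-20.4,-12.7,0]' | head -1
python3 -m jog '[0,0,0,0,0,0, 0,0,0,0,0,0, 0,0,0,0,0,0, 0,0,0,0,0,0, 0,0,0,0,0,0]' | head -1
python3 tq.py
python3 -m jog '[0,0,0,-6.8,-4.2,0, 0,0,0,-13.6,-8.5,0, 0,0,0,-20.4,-12.7,0, 0,0,0,-20.4,-12.7,0, 0,0,0,-20.4,-12.7,0]' | head -3
python3 -m jog '[0,0,0,0,0,0, 0,0,0,6.8,4.2,0, 0,0,0,13.6,8.5,0, 0,0,0,20.4,12.7,0, 0,0,0,20.4,12.7,0]' | head -1
python3 -m jog '[0,0,0,0,0,0, 0,0,0,0,0,0, 0,0,0,0,0,0, 0,0,0,0,0,0, 0,0,0,0,0,0]' | head -1
python3 tq.py
python3 -c "
from h import *
f=grab('scene'); places('scene',f,['case_a_mid'])"
```

```text
t: 18.45
t: 18.95
tcp_pos: [0.4316, -0.225, 0.1567]
tool_rot: [0.972, -0.109, -0.131, -0.164]
t: 19.45
t: 19.95
TQ world [0.067 0.038 0.001] sd [0.014 0.016 0.034] tool [ 0.057 -0.052 -0.001] F [ 0.07 -0.05 -6.29] tcp [ 0.432 -0.226  0.16 ] t 20.45 w 0.0176
t: 20.95
tcp_pos: [0.4315, -0.225, 0.1593]
tool_rot: [0.972, -0.108, 0.128, 0.163]
t: 21.45
t: 21.95
TQ world [ 0.    -0.02  -0.003] sd [0.041 0.045 0.019] tool [0.005 0.02  0.003] F [ 0.29 -0.16 -6.03] tcp [ 0.432 -0.226  0.16 ] t 22.45 w 0.0175
scene case_a_mid 0.86 [ 0.616 -0.364  0.047] [162. 213.]
scene case_a_mid 0.79 [ 0.433 -0.226  0.134] [206. 149.]
scene case_a_mid 0.61 [ 0.441 -0.637  0.048] [ 78. 180.]
```

Result is weaker this time, so I'll compare with another case. I'm standing C back down and going over to B.

```bash
python3 -m jog '[0,0,-0.03,0,0,0, 0,0,-0.06,0,0,0, 0,0,-0.08,0,0,0, 0,0,-0.086,0,0,0, 0,0,-0.0895,0,0,0]' | sed -n '1,4p'
python3 -m jog '[0,0,0,0,0,0, 0,0,0,0,0,0, 0,0,0,0,0,0, 0,0,0.04,0,0,0, 0,0,0.09,0,0,0]' 0.06| sed -n '1,4p'
python3 -m jog '[0,0.02,0.04,0,0,4, 0.01,0.06,0.06,0,0,8, 0.02,0.11,0.06,0,0,8, 0.03,0.16,0.06,0,0,8, 0.037,0.2,0.06,0,0,8]' | sed -n '1,4p'
python3 -m jog '[0,0.012,0,0,0,0, 0,0.012,0,0,0,0, 0,0.012,0,0,0,0, 0,0.012,0,0,0,0, 0,0.012,0,0,0,0]' | sed -n '1,4p'
python3 -c "
from h import *
rib('w2')"
```

```text
t: 23.05
tcp_pos: [0.4324, -0.2257, 0.0698]
tool_rot: [0.994, -0.111, -0.0, -0.0]
wrist_force: [-0.6, -0.9, -0.9]
t: 23.55
tcp_pos: [0.4313, -0.2251, 0.1603]
tool_rot: [0.994, -0.111, -0.001, -0.001]
wrist_force: [0.5, -1.0, 0.3]
t: 24.05
tcp_pos: [0.4705, -0.023, 0.222]
tool_rot: [0.999, -0.041, 0.002, 0.0]
wrist_force: [0.8, -0.5, 0.4]
t: 24.55
tcp_pos: [0.4693, -0.0156, 0.2201]
tool_rot: [0.999, -0.043, -0.0, 0.0]
wrist_force: [-0.8, -0.3, 0.3]
wrist case_a_mid 0.86 [ 0.44  -0.225  0.05 ] [433. 183.]
wrist case_a_mid 0.61 [0.656 0.149 0.006] [99. 20.]
wrist case_a_mid 0.57 [ 0.47  -0.008 -0.002] [250. 165.]
tcp [ 0.469 -0.015  0.22 ] toolx deg -4.9 t 24.65 F [ 0.13 -0.62  0.72] T [0.019 0.024 0.009] w 0.0601
dark 65767 [244. 310.] centre [0.313 0.011] rect [345.  -5.] [661. 286.] ang 83.8
dark 2027 [450. 194.] centre [ 0.44  -0.217] rect [ 439. -216.] [34. 71.] ang -9.8
dark 1089 [247. 179.] centre [ 0.474 -0.007] rect [472.  -7.] [18. 71.] ang -3.4
dark 1042 [387. 176.] centre [ 0.465 -0.15 ] rect [ 460. -146.] [25. 98.] ang -10.9
```

View pics/w2.png

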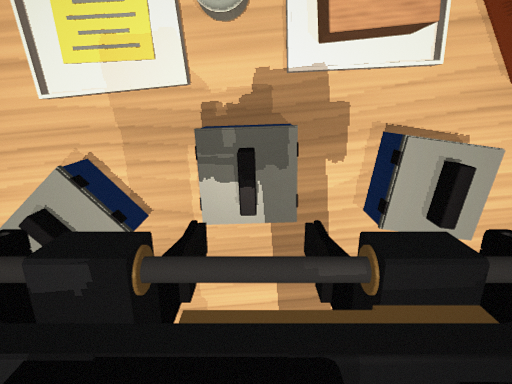

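The wrist view shows B's rib at (247,179), which puts it at (0.472, -0.007). C stands upright again at right, rib at (450,194). Now I grasp and test B.

```bash
python3 -m jog '[0.003,0.0075,-0.045,0,0,1.5, 0.003,0.0075,-0.09,0,0,1.5, 0.003,0.0075,-0.13,0,0,1.5, 0.003,0.0075,-0.15,0,0,1.5, 0.003,0.0075,-0.15,0,0,1.5]' 0.035 | sed -n '1,4p'
python3 -m jog '[0,0,0,0,0,0, 0,0,0,0,0,0, 0,0,0,0,0,0, 0,0,0,0,0,0, 0,0,0,0,0,0]' 0 60 | sed -n '5,6p'
python3 -m jog '[0,0,0,0,0,0, 0,0,0.02,0,0,0, 0,0,0.06,0,0,0, 0,0,0.09,0,0,0, 0,0,0.09,0,0,0]' | sed -n '5,6p'
python3 -m jog '[0,0,0,6,5.3,0, 0,0,0,12,10.6,0, 0,0,0,18,15.9,0, 0,0,0,18,15.9,0, 0,0,0,18,15.9,0]' | head -3
python3 -m jog '[0,0,0,0,0,0, 0,0,0,-6,-5.3,0, 0,0,0,-12,-10.6,0, 0,0,0,-18,-15.9,0, 0,0,0,-18,-15.9,0]' | head -1
python3 -m jog '[0,0,0,0,0,0, 0,0,0,0,0,0, 0,0,0,0,0,0, 0,0,0,0,0,0, 0,0,0,0,0,0]' | head -1
python3 tq.py
python3 -m jog '[0,0,0,-6,-5.3,0, 0,0,0,-12,-10.6,0, 0,0,0,-18,-15.9,0, 0,0,0,-18,-15.9,0, 0,0,0,-18,-15.9,0]' | head -3
python3 -m jog '[0,0,0,0,0,0, 0,0,0,6,5.3,0, 0,0,0,12,10.6,0, 0,0,0,18,15.9,0, 0,0,0,18,15.9,0]' | head -1
python3 -m jog '[0,0,0,0,0,0, 0,0,0,0,0,0, 0,0,0,0,0,0, 0,0,0,0,0,0, 0,0,0,0,0,0]' | head -1
python3 tq.py
```

```text
t: 25.15
tcp_pos: [0.4711, -0.0066, 0.068]
tool_rot: [1.0, -0.029, -0.002, -0.0]
wrist_force: [-0.3, -0.3, 0.8]
grip_width: 0.0174
finger_force: 60.0
grip_width: 0.0177
finger_force: 60.0
t: 26.65
tcp_pos: [0.4714, -0.0063, 0.1574]
tool_rot: [0.977, -0.029, -0.144, -0.152]
t: 27.15
t: 27.65
TQ world [ 0.029 -0.008  0.006] sd [0.02  0.023 0.039] tool [ 0.029  0.007 -0.006] F [-0.01  0.17 -6.41] tcp [ 0.472 -0.006  0.16 ] t 28.15 w 0.0173
t: 28.65
tcp_pos: [0.472, -0.006, 0.1601]
tool_rot: [0.978, -0.028, 0.141, 0.151]
t: 29.15
t: 29.65
TQ world [ 0.037 -0.007  0.004] sd [0.019 0.026 0.024] tool [ 0.037  0.005 -0.004] F [ 0.08  0.15 -6.01] tcp [ 0.472 -0.006  0.16 ] t 30.15 w 0.0175
```

B is quiet: no change between the two sides, while C's torque follows the tilt each time. I'll stand B down, regrip C and confirm with one slower tilt test.

```bash
python3 -m jog '[0,0,-0.03,0,0,0, 0,0,-0.06,0,0,0, 0,0,-0.08,0,0,0, 0,0,-0.086,0,0,0, 0,0,-0.0895,0,0,0]' | sed -n '1,4p'
python3 -m jog '[0,0,0,0,0,0, 0,0,0,0,0,0, 0,0,0,0,0,0, 0,0,0.04,0,0,0, 0,0,0.09,0,0,0]' 0.06| sed -n '1,2p'
python3 -m jog '[0,-0.03,0.02,0,0,-4, -0.01,-0.08,0.02,0,0,-9.4, -0.02,-0.13,0.02,0,0,-9.4, -0.03,-0.18,0.02,0,0,-9.4, -0.0395,-0.219,0.02,0,0,-9.4]' | sed -n '1,3p'
python3 -m jog '[0,0,0,0,0,0, 0,0,0,0,0,0, 0,0,-0.03,0,0,0, 0,0,-0.08,0,0,0, 0,0,-0.11,0,0,0]' | sed -n '1,4p'
python3 -m jog '[0,0,0,0,0,0, 0,0,0,0,0,0, 0,0,0,0,0,0, 0,0,0,0,0,0, 0,0,0,0,0,0]' 0 60 | sed -n '1,6p'
python3 -m jog '[0,0,0,0,0,0, 0,0,0,0,0,0, 0,0,0,0,0,0, 0,0,0,0,0,0, 0,0,0,0,0,0]' | sed -n '5,6p'
```

```text
t: 30.65
tcp_pos: [0.4709, -0.0062, 0.0711]
tool_rot: [1.0, -0.029, -0.002, 0.0]
wrist_force: [-13.7, 0.2, 20.4]
t: 31.15
tcp_pos: [0.4712, -0.0062, 0.1606]
t: 31.65
tcp_pos: [0.4328, -0.2284, 0.182]
tool_rot: [0.994, -0.111, 0.001, 0.001]
t: 32.15
tcp_pos: [0.4328, -0.223, 0.0686]
tool_rot: [0.994, -0.109, -0.0, -0.0]
wrist_force: [0.4, 0.0, 0.0]
t: 32.65
tcp_pos: [0.4335, -0.2254, 0.0715]
tool_rot: [0.994, -0.11, 0.001, 0.0]
wrist_force: [0.5, 0.2, 0.2]
grip_width: 0.0277
finger_force: 0.0
grip_width: 0.0179
finger_force: 60.0
```

```bash
python3 -m jog '[0,0,0.015,0,0,0, 0,0,0.04,0,0,0, 0,0,0.075,0,0,0, 0,0,0.1,0,0,0, 0,0,0.1,0,0,0]' | sed -n '2p'
python3 -m jog '[0,0,0,6.8,4.2,0, 0,0,0,13.6,8.5,0, 0,0,0,20.4,12.7,0, 0,0,0,20.4,12.7,0, 0,0,0,20.4,12.7,0]' | head -1
python3 -m jog '[0,0,0,-4,-2.5,0, 0,0,0,-8,-5,0, 0,0,0,-12,-7.5,0, 0,0,0,-16.2,-10.1,0, 0,0,0,-20.4,-12.7,0]' | head -1
python3 -m jog '[0,0,0,0,0,0, 0,0,0,0,0,0, 0,0,0,0,0,0, 0,0,0,0,0,0, 0,0,0,0,0,0]' | head -1
python3 tq.py
python3 -m jog '[0,0,0,-6.8,-4.2,0, 0,0,0,-13.6,-8.5,0, 0,0,0,-20.4,-12.7,0, 0,0,0,-20.4,-12.7,0, 0,0,0,-20.4,-12.7,0]' | head -1
python3 -m jog '[0,0,0,4,2.5,0, 0,0,0,8,5,0, 0,0,0,12,7.5,0, 0,0,0,16.2,10.1,0, 0,0,0,20.4,12.7,0]' | head -1
python3 -m jog '[0,0,0,0,0,0, 0,0,0,0,0,0, 0,0,0,0,0,0, 0,0,0,0,0,0, 0,0,0,0,0,0]' | head -1
python3 tq.py
```

```text
tcp_pos: [0.4345, -0.2253, 0.1725]
t: 34.15
t: 34.65
t: 35.15
TQ world [ 0.108  0.113 -0.001] sd [0.032 0.028 0.039] tool [ 0.08  -0.134  0.001] F [ 0.04 -0.02 -6.11] tcp [ 0.433 -0.225  0.171] t 35.65 w 0.0176
t: 36.15
t: 36.65
t: 37.15
TQ world [-0.015 -0.032  0.006] sd [0.025 0.03  0.027] tool [-0.007  0.035 -0.006] F [ 0.13  0.07 -6.42] tcp [ 0.433 -0.225  0.171] t 37.65 w 0.0174
```

C confirmed: the torque shifted 0.19 N m between sides, as the ball predicts. Now I carry it to the left tray.

```bash
python3 -m jog '[0,0,0.02,0,0,0, 0,0,0.045,0,0,0, 0.01,0.02,0.07,0,0,0, 0.03,0.045,0.075,0,0,0, 0.045,0.075,0.075,0,0,0]' | sed -n '1,2p'
python3 -m jog '[0.018,0.03,0,0,0,0, 0.036,0.06,0,0,0,0, 0.054,0.09,0,0,0,0, 0.072,0.12,0,0,0,0, 0.09,0.15,0,0,0,0]' | sed -n '1,2p'
python3 -m jog '[0.018,0.03,0,0,0,0, 0.036,0.06,0,0,0,0, 0.054,0.09,0,0,0,0, 0.072,0.12,0,0,0,0, 0.087,0.15,0,0,0,0]' | sed -n '1,2p'
python3 -m jog '[0,0,0,0,0,0, 0,0,0,0,0,0, 0,0,0,0,0,0, 0,0,0,0,0,0, 0,0,0,0,0,0]'
python3 -c "
from h import *
f=grab('scene','s2'); places('scene',f,['case_a_mid','slip_mid','jar'])
f=grab('top'); places('top',f,['case_a_mid','parcel','jar','tape','ream'])"
```

```text
t: 38.15
tcp_pos: [0.4796, -0.1506, 0.2474]
t: 38.65
tcp_pos: [0.5685, 0.0009, 0.2455]
t: 39.15
tcp_pos: [0.6559, 0.1504, 0.2449]
t: 39.65
tcp_pos: [0.655, 0.1482, 0.2458]
tool_rot: [0.994, -0.112, 0.0, 0.001]
wrist_force: [-1.3, -0.0, -5.5]
grip_width: 0.0171
finger_force: 60.0
scene case_a_mid 0.67 [ 0.619 -0.362  0.047] [163. 214.]
scene case_a_mid 0.65 [0.657 0.147 0.219] [346. 166.]
scene case_a_mid 0.56 [ 0.442 -0.636  0.046] [ 78. 181.]
scene slip_mid 0.87 [0.655 0.147 0.005] [334. 220.]
scene slip_mid 0.71 [0.656 0.148 0.22 ] [346. 166.]
scene jar 0.77 [ 0.673  0.004 -0.003] [289. 230.]
top case_a_mid 0.65 [ 0.62  -0.364  0.045] [347. 168.]
top case_a_mid 0.6 [0.654 0.149 0.223] [191. 144.]
top case_a_mid 0.59 [ 0.444 -0.63   0.044] [426. 220.]
top parcel 0.77 [ 0.658 -0.152  0.005] [285. 158.]
top parcel 0.59 [0.424 0.217 0.001] [179. 223.]
top jar 0.69 [ 0.674  0.005 -0.   ] [241. 154.]
top tape 0.85 [0.405 0.438 0.001] [116. 227.]
top ream 0.56 [ 0.426 -0.466  0.   ] [374. 225.]
top ream 0.17 [ 0.462 -0.005  0.046] [242. 212.]
```

View pics/s2.png

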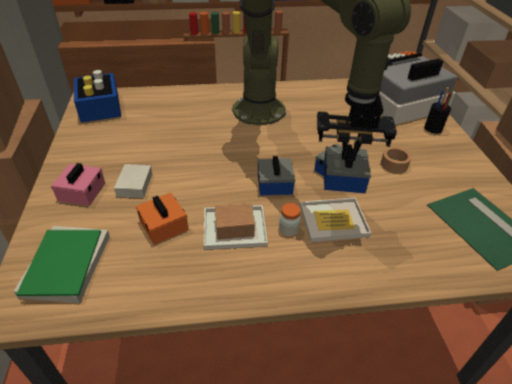

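The scene shows case C held level at (346,166), above the slip tray at (334,220). B stands upright at (276,177) and the bystanders haven't moved.

```bash
python3 -c "
from station import env
print(env.finish_job())"
```

```text
the job is handed in; nothing more can be done
None
```

I handed the job in with the rattling case, the right-hand one (y ≈ -0.22), held level over the middle of the free left tray, its centre about 22 cm above the table; the middle case tested quiet and stands back in its place, and I never lifted the left case because the right one's rattle was already clear.

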